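# Lay up a three-layer carved plaque for pressing

## Task

Lay up the three-layer plaque on the white gluing board for pressing: the dark backing board first, lying within the pencilled outline, then the pierced orange-brown panel centred on it, then the small carved pale panel centred on that carving side up, all running the same way as the outline so that a border shows all round. Cover the carved panel with the blue caul, centred and running the same way with its cork face down, and set the iron weight gently upright on the middle of the caul, without dropping it. Leave the brick-red blank, the pail and the amber bottle where they are.

Things in the scene. Friction and masses are not known exactly. Their poses are not given: they have to be found in the camera images.
- board: The gluing board: flat white-faced plywood board, 180 (x) x 100 (y) x 18 mm, fixed to the table (it does not move). Origin at the centre of its underside, x along its length, z up; its white top is 18 mm above the origin. A dark pencilled outline, 136 x 62 mm, is drawn centred on the top, along the same axes. It may lie in any of three places and is turned up to 0.8 rad.
- back: The backing board, bottom layer of the plaque: plain dark brown wood, 130 (x) x 58 (y) x 14 mm (z), about 0.06 kg, loose. Origin at the centre of its underside, x along its length, z up. Lies flat on the table. To be gripped across its 58 mm width.
- fret: The pierced panel, middle layer: orange-brown wood, 108 (x) x 44 (y) x 14 mm (z) with two small square holes through it near each end, about 0.045 kg, loose. Origin at the centre of its underside, x along its length, z up. Lies flat on the table.
- front: The carved panel, top layer: small pale cream wood, 74 (x) x 30 (y) x 14 mm (z), a flower and leaves in dark lines on its upper face, about 0.02 kg, loose. Origin at the centre of its underside, x along its length, z up. Lies flat on the table, carving up.
- caul: The pressing caul: plywood block with a blue painted top and a 4 mm cork sole, 100 (x) x 50 (y) x 22 mm (z) in all, about 0.08 kg, loose. Origin at the centre of its underside (the cork face), x along its length, z up. Lies flat on the table, cork down.
- weight: The press weight: black iron cylinder, 50 mm in diameter and 40 mm high, with a knob on top (neck 16 mm, knob 26 mm in diameter, top 60 mm above the underside), about 0.65 kg, loose, standing upright. Origin at the centre of its underside, z up. The cylinder can be gripped across its 50 mm.
- blank: Bystander: brick-red plain blank of wood, 120 x 35 x 18 mm, not part of the plaque, loose on the table. Origin at the centre of its underside, x along its length.
- pail: Bystander: small zinc pail, 130 mm across its rim and 84 mm high, open, brown inside, its wire handle folded to +x, loose. Origin at the centre of its underside.
- bottle: Bystander: amber glass bottle with a brass-coloured cap and a paper label, 52 mm in diameter and 100 mm high, standing loose on the table. Origin at the centre of its underside.
There are look-alikes about, which are no part of the job. Leave any green or purple look-alike of the front alone.

How it is judged (in metres and radians):
On the way, in this order (a step that is already met when the one before it is completed fails the run):
1. the dark backing board lies inside the outline on the gluing board, let go (x of back in the frame of board between -0.01 and 0.01 m and y of back in the frame of board between -0.008 and 0.008 m and z of back in the frame of board between 0.015 and 0.021 m and angle between the x axis of back and the x axis of board, either way round below 0.15 rad and contact force between back and the fingers below 0.1 N), for 0.2 s.
2. the pierced orange-brown panel lies centred on the backing board, let go (x of fret in the frame of back between -0.009 and 0.009 m and y of fret in the frame of back between -0.006 and 0.006 m and z of fret in the frame of back between 0.011 and 0.017 m and angle between the x axis of fret and the x axis of back, either way round below 0.15 rad and contact force between fret and the fingers below 0.1 N), for 0.2 s.
3. the carved pale panel lies centred on the pierced panel, let go (x of front in the frame of fret between -0.009 and 0.009 m and y of front in the frame of fret between -0.006 and 0.006 m and z of front in the frame of fret between 0.011 and 0.017 m and angle between the x axis of front and the x axis of fret, either way round below 0.15 rad and contact force between front and the fingers below 0.1 N), for 0.2 s.
4. the blue caul covers the carved panel, cork down, let go (x of caul in the frame of front between -0.012 and 0.012 m and y of caul in the frame of front between -0.009 and 0.009 m and z of caul in the frame of front between 0.011 and 0.017 m and angle between the x axis of caul and the x axis of front, either way round below 0.15 rad and contact force between caul and the fingers below 0.1 N), for 0.2 s.
5. the iron weight stands upright in the middle of the caul, let go (z of weight in the frame of caul between 0.019 and 0.025 m and horizontal distance between weight and caul below 0.014 m and angle between weight's own z axis and vertical below 0.1 rad and contact force between weight and the fingers below 0.1 N), for 0.2 s.
At the end, for the whole second after the job is handed in: Along/across: backing on the board within 10/8 mm of the outline's centre; pierced, then carved panel on it, each within 9/6 mm of the one below; caul within 12/9 mm; all aligned within 0.15 rad; weight upright within 14 mm of the caul's centre; all flat (3 mm), let go, at rest (all of step 1 and all of step 2 and all of step 3 and all of step 4 and all of step 5 and linear speed of each of back, fret, front, caul, weight below 0.02 m/s and angular speed of each of back, fret, front, caul, weight below 0.2 rad/s); the robot touches nothing.
It fails at once if the brick-red spare blank is moved by more than 25 mm (distance of blank from where it was at the start of the episode above 0.025 m).
It fails at once if the zinc pail is moved by more than 25 mm (distance of pail from where it was at the start of the episode above 0.025 m).
It fails at once if the amber bottle is moved by more than 25 mm (distance of bottle from where it was at the start of the episode above 0.025 m).
It fails at once if the weight is dropped (it falls freely faster than 0.6 m/s, a drop of about 20 mm) (contact force between weight and the fingers below 0.05 N and linear speed of weight above 0.6 m/s).
It also fails if it takes over 141 s, if anything falls off the work surface, if the arm or the gripper's body presses on something with over 40 N, if the wrist force passes 120 N, or if a joint passes its speed limit or range.

## Robot

A 7-joint arm with a two-finger parallel gripper is mounted at the origin on the work surface. World frame = base frame: x ahead of the robot, y to its left, z up, the work surface at z = 0. Lengths are in m, angles in degrees, forces in N, time in s.
With the tool pointing down it reaches from about 0.425 to 0.875 m from the base axis. Payload 4.7 kg.
Tool frame: the origin (TCP) lies between the finger pads; the fingertips stand env.tip_reach ahead of it and the grasp point (between the pads) lies 2 mm behind it (env.tip_reach is the distance from the TCP to the fingertips, in m); z points along the fingers, y is the line along which they close (so a half turn about z gives the same grasp; the last joint's range is limited). The gripper opens to 87 mm and grips with 3 to 60 N. Pads are 19 mm wide; open, the fingers measure 117 mm over their backs; the gripper's body (75 mm by 190 mm) begins 51 mm behind the grasp point.
Start: joints at [-72.072, 18.392, -4.016, 83.108, 1.295, 78.541, -3.26], TCP at [0.191, 0.621, 0.24] pointing down, gripper open.
Joint ranges: [-163.93, 163.93], [-17.29, 119.83], [-79.2, 71.16], [3.27, 140.29], [-89.18, 269.18], [5.43, 117.66], [-154.24, 154.24]. Speed limits (degrees/s): [147.25, 147.25, 180, 180, 180, 180, 180].

## Interface

Orientations are given as [roll, pitch, yaw] about the fixed x, y, z axes, in that order (R = Rz(yaw) Ry(pitch) Rx(roll)).
In Python, from cell import env, read_camera gives the robot as it stands. The module is installed in compiled form; this text tells all that it offers.
- The arm moves only by the shell command python3 -m handwheel 'ROWS' [FORCE]. ROWS is rows parted by semicolons, their numbers by spaces, 1 to 8 of them, each of 5 numbers: dx, dy, dz in m, then a turn about the tool's z in degrees, then the finger opening in m; each row is the pose to reach, as a shift and turn from the pose commanded when the command began, along the tool's axes at that moment; what a row does not reach only later rows make up. A row lasts 1/12 s, in which the tool goes at most 0.0417 m and 7.16 degrees, less where a joint would pass 70% of its speed; a pose out of reach is approached as far as the arm can. The fingers move at their own pace and stop on an object; FORCE is the grip in N (left out, the last holds). Time passes only in rows, so rows that do not move let the fingers close. It prints the time, the measured TCP pose, the force, the opening and the grip force at its end.
- env.get_obs(): the state, without advancing time (a new reading comes with each control period).
- read_camera(name): name is "side" or "top" or "wrist"; returns a dict with "color" (420x560x3 uint8, blue, green, red), "fx", "fy", "cx", "cy" (pixels), "world_from_camera" (4x4, takes a point from camera to world coordinates). Camera axes: x right, y down, z forward; pixel columns grow to the right and rows downward; lengths in m; the calibration is good to about 2 mm. A picture is of the moment at which its call begins. There is no depth.
- env.sign_off(): hands the job in; it is judged then, once.
The state is a dict: "time_s": time; "qpos": joint angles; "joint_velocities": joint speeds; "effort": joint torques, N m; "tool_pos": TCP position; "tool_rot": TCP orientation; "force": force on the tool from outside, world axes, zero at the start; "wrist_torque": the same for the moment, N m; "grip_width": finger opening in m; "grasp_force": force on a finger pad.
Only numpy, scipy, OpenCV 4.12 (cv2) and the standard library are available. Lean on these libraries where they do the work, as an engineer would, in place of code of your own. Each camera call takes 0.05 s, during which the arm holds its last target. There are 200 camera calls.

## Working session

There is one attempt and no reset: what is moved stays moved. The work goes in short steps, Python scripts to look and compute and a shell command to move; the robot and the scene stay as the last step left them, time stands still between calls to the robot, and variables do not carry over. Pictures are saved under pics/ and viewed, at most 14 in all, crops included, and the job is handed in when it is done.

```bash
mkdir -p pics
python3 - <<'E'
from cell import env, read_camera
import cv2,numpy as np
np.set_printoptions(precision=4,suppress=True)
for n in ("top","side"):
    r=read_camera(n); cv2.imwrite(f"pics/{n}0.png",r["color"]); print(n,r["fx"],r["fy"],r["cx"],r["cy"]); print(r["world_from_camera"])
o=env.get_obs(); print(o["tool_pos"],o["tool_rot"],o["grip_width"],o["time_s"],env.tip_reach)
E
```

```text
top 386.22319970052837 386.22319970052837 276.2116302696543 213.43425386366124
[[-0.0105 -0.9996  0.028   0.4824]
 [-0.9997  0.0099 -0.0206 -0.0061]
 [ 0.0203 -0.0282 -0.9994  0.909 ]
 [ 0.      0.      0.      1.    ]]
side 391.7500965658137 391.7500965658137 280.6344894787212 207.4154264204035
[[ 0.8467 -0.3573  0.3942  0.1848]
 [-0.5316 -0.5394  0.653  -0.5656]
 [-0.0206 -0.7625 -0.6467  0.6302]
 [ 0.      0.      0.      1.    ]]
[0.1913 0.6207 0.2386] [-179.9011    0.0075  162.8791] 0.08649959769321851 0.1 0.017
```

View pics/top0.png

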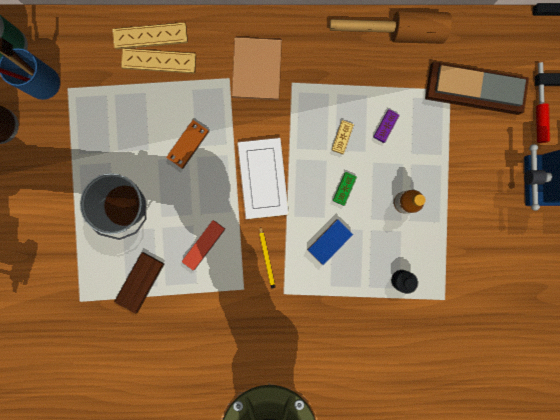

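View pics/side0.png

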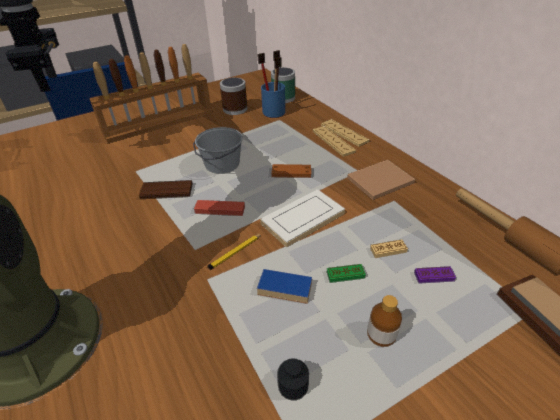

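Top view: back (140,282), fret (188,143), board (263,178), front (343,136), caul (330,241), weight (405,282), bottle (412,202), blank (203,245), pail (115,205). Side view: the same, in order back (166,189), fret (292,171), board (303,216), front (389,248), caul (285,286), weight (293,378).

```bash
cat > h.py <<'E'
from cell import env, read_camera
import cv2,numpy as np
np.set_printoptions(precision=4,suppress=True)
def ray(r,p):
    T=r["world_from_camera"]; d=np.array([(p[0]-r["cx"])/r["fx"],(p[1]-r["cy"])/r["fy"],1.])
    return T[:3,3],T[:3,:3]@d
def onz(r,p,z):
    o,d=ray(r,p); return o+d*(z-o[2])/d[2]
def cross(r1,p1,r2,p2):
    o1,d1=ray(r1,p1);o2,d2=ray(r2,p2)
    s=np.linalg.lstsq(np.c_[d1,-d2],o2-o1,rcond=None)[0]
    a,b=o1+s[0]*d1,o2+s[1]*d2
    return (a+b)/2,np.linalg.norm(a-b)
def proj(r,P):
    T=r["world_from_camera"]; c=T[:3,:3].T@(np.asarray(P)-T[:3,3]); return c[0]/c[2]*r["fx"]+r["cx"],c[1]/c[2]*r["fy"]+r["cy"]
# HSV bands of the top faces
HSV=dict(back=((0,60,15),(15,255,85)),fret=((5,140,90),(16,255,255)),front=((15,40,170),(30,170,255)),
 caul=((105,150,60),(125,255,255)),board=((0,0,215),(180,25,255)),weight=((0,0,0),(180,255,55)))
def blob(img,name,near,rad,close=3):
    m=cv2.inRange(cv2.cvtColor(img,cv2.COLOR_BGR2HSV),*HSV[name])
    roi=np.zeros_like(m); cv2.circle(roi,tuple(map(int,near)),rad,255,-1); m&=roi
    m=cv2.morphologyEx(m,cv2.MORPH_CLOSE,np.ones((close,close)))
    m=cv2.morphologyEx(m,cv2.MORPH_OPEN,np.ones((3,3)))
    c=max(cv2.findContours(m,cv2.RETR_EXTERNAL,cv2.CHAIN_APPROX_NONE)[0],key=cv2.contourArea)
    return c,m
def rect(r,c,z):
    P=np.array([onz(r,p,z)[:2] for p in c[:,0,:]],np.float32)
    (x,y),(a,b),t=cv2.minAreaRect(P*1000)
    if a<b: a,b,t=b,a,t+90
    return np.array([x/1000,y/1000]),a,b,(t+90)%180-90   # centre, long, short mm, yaw of long axis
E
python3 - <<'E'
from h import *
t=read_camera("top");s=read_camera("side")
Q=dict(back=((140,282),(166,189),.014),fret=((188,143),(292,171),.014),front=((343,136),(389,248),.014),caul=((330,241),(285,284),.022),board=((263,178),(303,216),.018),weight=((405,282),(293,378),.06))
hs=cv2.cvtColor(t["color"],cv2.COLOR_BGR2HSV);h2=cv2.cvtColor(s["color"],cv2.COLOR_BGR2HSV)
vis=[t["color"].copy(),s["color"].copy()]
for n,(a,b,z) in Q.items():
    print(n,hs[a[1],a[0]],h2[b[1],b[0]])
    try:
        c,m=blob(t["color"],n,a,60 if n=="board" else 42,7 if n in("board","front") else 3); R=rect(t,c,z); print("  top",*R)
        c2,m2=blob(s["color"],n,b,55 if n=="board" else 36,7 if n in("board","front") else 3)
        print("  side",*rect(s,c2,z)); 
        cc=[cv2.minAreaRect(c)[0],[cv2.moments(c2)[k]/cv2.moments(c2)["m00"] for k in("m10","m01")]]
        print("  cross",*cross(t,cc[0],s,cc[1]))
        cv2.drawContours(vis[0],[c],-1,(255,0,255),1);cv2.drawContours(vis[1],[c2],-1,(255,0,255),1)
    except Exception as e: print(e)
cv2.imwrite("pics/v1.png",np.hstack([cv2.resize(vis[0][80:330,60:460],(640,400)),cv2.resize(vis[1][140:410,120:460],(640,400))])[:, :])
v=np.vstack([vis[0][90:320,80:480],vis[1][150:410,120:520]]);cv2.imwrite("pics/v1.png",v)
E
```

```text
back [ 11 201  76] [  9 166  69]
  top [0.3526 0.2919] 130.3623504638672 58.36947250366211 -29.135509490966797
  side [0.3501 0.284 ] 131.20111083984375 70.31092834472656 -29.10897445678711
  cross [0.3512 0.2945 0.0064] 0.00025881569908262504
fret [ 13 223 161] [ 12 188 137]
  top [0.6716 0.1808] 107.6749496459961 44.81318664550781 -35.57511520385742
  side [0.6673 0.1735] 104.76287841796875 52.27936553955078 -33.86543273925781
  cross [0.6758 0.1801 0.0088] 0.007423281222308005
front [ 21 137 201] [ 17 130 149]
  top [ 0.6861 -0.1828] 72.50916290283203 28.87322235107422 -19.253196716308594
  side [ 0.6858 -0.1827] 72.44884490966797 28.13666534423828 -19.81488800048828
  cross [ 0.686  -0.1827  0.0132] 0.0006240036329622068
caul [108 218 139] [109 184 122]
  top [ 0.4415 -0.1475] 96.28436279296875 47.1937141418457 -45.822391510009766
  side [ 0.4412 -0.1478] 97.23713684082031 46.174781799316406 -44.962955474853516
  cross [ 0.4417 -0.1478  0.0206] 0.0005813652557713067
board [ 30   3 222] [ 21  16 207]
  top [0.5895 0.0045] 178.08595275878906 98.625732421875 5.954086780548096
max() iterable argument is empty
weight [143  29  35] [105  38  27]
  top [ 0.3545 -0.3037] 53.25544738769531 48.25572204589844 88.91018676757812
  side [ 0.3392 -0.3322] 60.58686065673828 45.12594985961914 57.36039352416992
  cross [ 0.3489 -0.3172  0.0215] 0.00034088190204493285
```

View pics/v1.png

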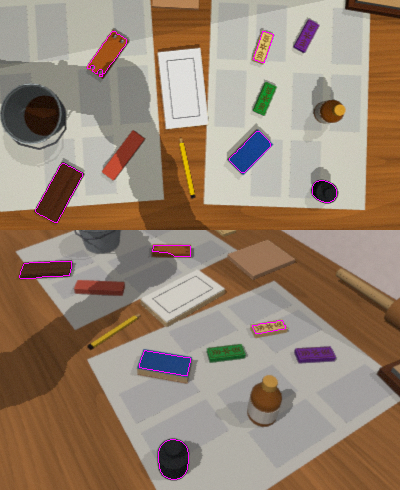

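```bash
cat >> h.py <<'E'
def go(x,y,z,yaw):
    o=env.get_obs(); p=o["tool_pos"]; w=np.radians(o["tool_rot"][2]); d=np.array([x,y,z])-p
    t=-(yaw-o["tool_rot"][2]); t=(t+90)%180-90
    print("at",np.round(p,4),"rot",np.round(o["tool_rot"],2),"-> dx %.4f dy %.4f dz %.4f turn %.2f  |d| %.3f"%(d[0]*np.cos(w)+d[1]*np.sin(w),d[0]*np.sin(w)-d[1]*np.cos(w),-d[2],t,np.linalg.norm(d)),"q7 %.0f"%o["qpos"][6])
E
R='-0.21 -0.22 0.04 12 0.087'; python3 -m handwheel '-0.21 -0.22 0.04 12 0.087;-0.21 -0.22 0.04 12 0.087;-0.21 -0.22 0.04 12 0.087;-0.21 -0.22 0.04 12 0.087;-0.21 -0.22 0.04 12 0.087;-0.21 -0.22 0.04 12 0.087;-0.21 -0.22 0.04 12 0.087;-0.21 -0.22 0.04 12 0.087' 20
python3 - <<'E'
from h import *
go(.3526,.2919,.2,-29.1)
E
```

```text
time_s: 0.87
tool_pos: [0.3302, 0.3429, 0.1988]
tool_rot: [-179.9, 0.1, 150.5]
force: [0.3, 0.6, -0.5]
grip_width: 0.0871
grasp_force: 0.0
at [0.3302 0.3429 0.1988] rot [-179.86    0.09  150.48] -> dx -0.0446 dy -0.0333 dz -0.0012 turn -0.42  |d| 0.056 q7 11
```

```bash
python3 -m handwheel '-0.044 -0.033 0 0 0.087;-0.044 -0.033 0 0 0.087;-0.044 -0.033 0 0 0.087;-0.044 -0.033 0 0 0.087'
python3 - <<'E'
from h import *
r=read_camera("wrist"); cv2.imwrite("pics/w1.png",r["color"]); print(r["world_from_camera"],r["fx"]); print(proj(r,(.3526,.2919,.014)))
go(.3526,.2919,.1,-29.1)
E
```

```text
time_s: 1.2
tool_pos: [0.3498, 0.2987, 0.1998]
tool_rot: [179.9, -0.0, 150.8]
force: [-0.5, 1.0, 0.5]
grip_width: 0.0868
grasp_force: 0.0
[[ 0.4878  0.8374  0.2465  0.2834]
 [ 0.873  -0.4682 -0.1367  0.3366]
 [ 0.001   0.2819 -0.9595  0.3452]
 [ 0.      0.      0.      1.    ]] 296.04804675386004
(np.float64(272.99307242950124), np.float64(207.5927475584706))
at [0.3493 0.2997 0.1997] rot [179.95  -0.03 150.9 ] -> dx -0.0067 dy -0.0052 dz 0.0997 turn -0.00  |d| 0.100 q7 16
```

View pics/w1.png

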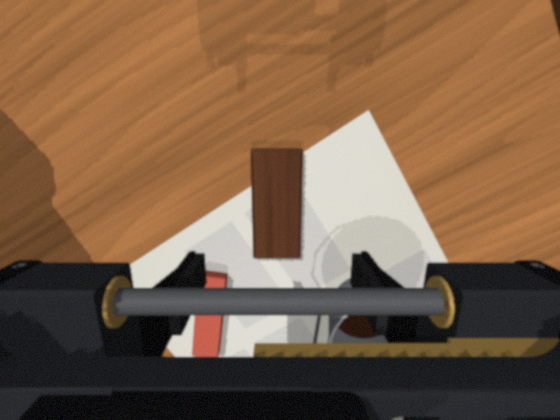

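The wrist view shows the back at (276,203), within 5 px of the predicted (273,207), between the fingers, and the pail at the lower right.

Run:
```python
from h import *
w=read_camera("wrist");t=read_camera("top")
c,_=blob(w["color"],"back",(276,203),70); print(rect(w,c,.014)); p=cv2.minAreaRect(c)[0]
tc,_=blob(t["color"],"back",(140,282),42); print(rect(t,tc,.014)); print(cross(w,p,t,cv2.minAreaRect(tc)[0]))
go(.3526,.2919,.1,-29.1)
# pail rim and bottle estimate
print(onz(t,(114,203),.084),onz(t,(415,200),.1), onz(t,(405,277),.06))
```

```text
(array([0.3323, 0.3308]), 58.128822326660156, 15.387598037719727, -28.56686782836914)
(array([0.3535, 0.2915]), 129.85105895996094, 59.43097686767578, -27.795509338378906)
(array([ 0.3426,  0.3266, -0.0822]), np.float64(0.008694125529785776))
at [0.3489 0.3003 0.1996] rot [179.98  -0.01 151.02] -> dx -0.0073 dy -0.0056 dz 0.0996 turn 0.12  |d| 0.100 q7 16
[0.5311 0.3207 0.084 ] [ 0.5306 -0.3164  0.1   ] [ 0.3633 -0.306   0.06  ]
```

```bash
python3 -m handwheel '-0.007 -0.006 0.1 0 0.087;-0.007 -0.006 0.1 0 0.087;-0.007 -0.006 0.1 0 0.087;-0.007 -0.006 0.1 0 0.087;-0.007 -0.006 0.1 0 0.087'
sed -i 's/(15,255,85)/(15,255,115)/' h.py
python3 - <<'E'
from h import *
w=read_camera("wrist");t=read_camera("top"); cv2.imwrite("pics/w2.png",w["color"])
print(proj(w,(.353,.2917,.014)))
c,_=blob(w["color"],"back",proj(w,(.353,.2917,.014)),110); print(rect(w,c,.014)); print(cross(w,cv2.minAreaRect(c)[0],t,cv2.minAreaRect(blob(t["color"],"back",(140,282),42)[0])[0]))
go(.353,.2917,.012,-28.7)
E
```

```text
time_s: 1.77
tool_pos: [0.3521, 0.2909, 0.0991]
tool_rot: [-179.9, -0.0, 151.0]
force: [0.3, 0.5, 0.9]
grip_width: 0.0868
grasp_force: 0.0
(np.float64(278.4620685518132), np.float64(230.92268764503658))
(array([0.3482, 0.299 ]), 118.2642822265625, 56.700408935546875, -28.978363037109375)
(array([ 0.3647,  0.2966, -0.0498]), np.float64(0.009060568691807849))
at [0.3536 0.292  0.1012] rot [179.83   0.04 150.96] -> dx 0.0004 dy -0.0006 dz 0.0892 turn -0.34  |d| 0.089 q7 18
```

View pics/w2.png

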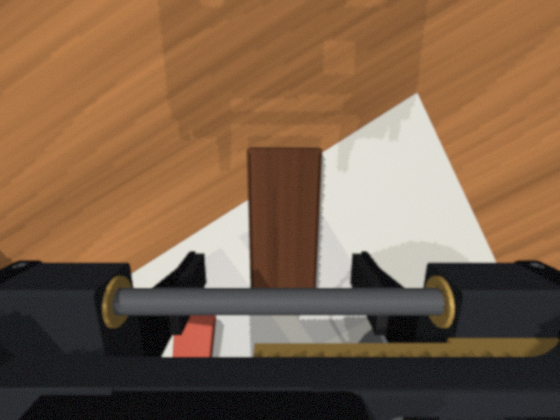

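The wrist view shows the far edge of the back at (249,148)-(321,149). Its near end is hidden by the gripper, so I'll check height on the far corners.

Run:
```python
from h import *
w=read_camera("wrist");t=read_camera("top")
B=cv2.boxPoints(cv2.minAreaRect(blob(t["color"],"back",(140,282),42)[0])); 
for p in ((249,148),(321,149)):
    X=onz(w,p,.014); q=min(B,key=lambda b:np.hypot(*(b-proj(t,X)))); print(X,onz(t,q,.014),*cross(w,p,t,q))
m=(onz(w,(249,148),.014)+onz(w,(321,149),.014))/2; a=np.radians(151); print("centre by wrist",m[:2]+.065*np.array([np.cos(a),np.sin(a)]))
```

```text
[0.2861 0.3055 0.014 ] [0.3276 0.2736 0.014 ] [ 0.298   0.3001 -0.0863] 0.026314317487990024
[0.3135 0.3533 0.014 ] [0.356  0.3232 0.014 ] [ 0.333   0.3708 -0.1251] 0.009593506331047936
centre by wrist [0.243  0.3609]
```

Run:
```python
from h import *
w=read_camera("wrist");t=read_camera("top")
c=blob(cv2.imread("pics/top0.png"),"back",(140,282),42)[0]
B=cv2.boxPoints(cv2.minAreaRect(c)); print(rect(t,c,.014)); print(B)
for p in ((249,148),(321,149)):
    X=onz(w,p,.014); q=min(B,key=lambda b:np.hypot(*(b-proj(t,X)))); print(X,onz(t,q,.014),*cross(w,p,t,q))
```

```text
(array([0.3514, 0.2921]), 132.3951416015625, 59.964149475097656, -28.686141967773438)
[[113.2038 302.293 ]
 [141.1401 251.0764]
 [164.1911 263.6497]
 [136.2548 314.8662]]
[0.2864 0.3054 0.014 ] [0.2789 0.2977 0.014 ] [0.2819 0.3023 0.007 ] 0.010197939083989777
[0.3138 0.3532 0.014 ] [0.3082 0.35   0.014 ] [0.3111 0.3505 0.0188] 0.006146622132375857
```

```bash
python3 -m handwheel '0 0.004 0.03 0 0.087;0 0.004 0.06 0 0.087;0 0.004 0.081 0 0.087;0 0.004 0.081 0 0.087;0 0.004 0.081 0 0.087' 
python3 -m handwheel '0 0 0 0 0.03;0 0 0 0 0.03;0 0 0 0 0.03;0 0 0 0 0.03;0 0 0 0 0.03;0 0 0 0 0.03' 25
```

```text
time_s: 2.48
tool_pos: [0.3555, 0.2944, 0.0191]
tool_rot: [179.9, 0.0, 150.9]
force: [-0.0, -0.1, -0.1]
grip_width: 0.0868
grasp_force: 0.0
time_s: 2.98
tool_pos: [0.3549, 0.2938, 0.0187]
tool_rot: [180.0, 0.0, 150.9]
force: [-0.4, -0.3, 0.5]
grip_width: 0.058
grasp_force: 25.0
```

```bash
python3 -m handwheel '0 0 -0.04 0 0.03;0 0 -0.08 0 0.03;0 0 -0.12 0 0.03;0 0 -0.13 0 0.03;0 0 -0.13 0 0.03;0 0 -0.13 0 0.03'
python3 - <<'E'
from h import *
t=read_camera("top");s=read_camera("side");w=read_camera("wrist");cv2.imwrite("pics/w3.png",w["color"]);cv2.imwrite("pics/s3.png",s["color"])
HSV["boardS"]=((0,0,170),(180,35,255))
ti,si=cv2.imread("pics/top0.png"),cv2.imread("pics/side0.png")
tc=blob(ti,"board",(263,178),60,7)[0]; sc=blob(si,"boardS",(303,214),50,9)[0]
print(rect(t,tc,.018),rect(s,sc,.018))
TB=cv2.approxPolyDP(tc,6,True)[:,0].astype(float);SB=cv2.boxPoints(cv2.minAreaRect(sc))
SP=cv2.approxPolyDP(sc,6,True)[:,0].astype(float); print(TB,SP)
for p in TB:
    q=min(SP,key=lambda b:np.hypot(*(b-proj(s,onz(t,p,.018))))); print(p,q,*cross(t,p,s,q))
go(.5895,.0045,.15,5.95)
E
```

```text
time_s: 3.48
tool_pos: [0.3548, 0.2938, 0.1485]
tool_rot: [180.0, 0.0, 150.9]
force: [-0.8, -0.0, -1.7]
grip_width: 0.0575
grasp_force: 25.0
(array([0.5895, 0.0037]), 178.1869659423828, 99.85855865478516, 5.852879047393799) (array([0.5815, 0.0015]), 255.61935424804688, 206.63616943359375, 79.30618286132812)
[[279. 139.]
 [239. 143.]
 [247. 217.]
 [289. 214.]] [[324. 185.]
 [298. 181.]
 [295. 197.]
 [259. 216.]
 [283. 239.]
 [273. 254.]
 [294. 262.]
 [294. 248.]
 [331. 232.]
 [348. 235.]
 [352. 220.]
 [334. 222.]
 [341. 207.]
 [324. 195.]]
[279. 139.] [341. 207.] [ 0.6775 -0.0316  0.0232] 0.0035250960481328915
[239. 143.] [324. 185.] [0.6762 0.0537 0.0342] 0.019239765411164907
[247. 217.] [259. 216.] [0.4969 0.0439 0.0268] 0.006209890524342201
[289. 214.] [283. 239.] [ 0.5026 -0.0518  0.0283] 0.006659192610970349
at [0.3537 0.2927 0.1465] rot [-179.78   -0.05  150.88] -> dx -0.3462 dy -0.1371 dz -0.0035 turn -35.07  |d| 0.372 q7 18
```

View pics/w3.png

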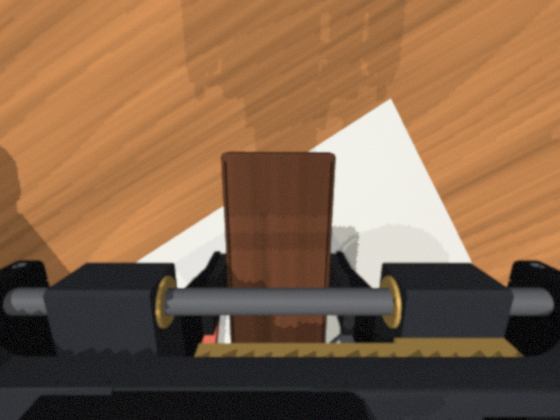

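The wrist view shows the back held square between the fingers, with its far edge at row ~153 to 158 from col 224 to 334.

Run:
```python
from h import *
w=read_camera("wrist");o=env.get_obs();p=o["tool_pos"];a=np.radians(o["tool_rot"][2]);X=np.array([np.cos(a),np.sin(a),0]);Y=np.array([np.sin(a),-np.cos(a),0])
for px,z in(((279,153),-.0187),((279,153),-.0047),((279,158),-.0047)):
    d=onz(w,px,p[2]+z)-p; print("edge at tool x,y",d@X,d@Y)
g=cv2.cvtColor(w["color"],cv2.COLOR_BGR2GRAY); print(g[144:166,279])
# outline in top and side
T=read_camera("top");S=read_camera("side")
for n,r,f,near in(("t",T,"pics/top0.png",(263,178)),("s",S,"pics/side0.png",(303,216))):
    im=cv2.imread(f);g=cv2.cvtColor(im,cv2.COLOR_BGR2GRAY)
    m=(g>175).astype(np.uint8)*255; roi=np.zeros_like(m);cv2.circle(roi,near,60,255,-1);m&=roi
    n_,lab,st,ce=cv2.connectedComponentsWithStats(m,connectivity=4); l=lab[near[1],near[0]]
    c=max(cv2.findContours((lab==l).astype(np.uint8),cv2.RETR_EXTERNAL,cv2.CHAIN_APPROX_NONE)[0],key=cv2.contourArea)
    print(n,st[l],rect(r,c,.018),[cv2.moments(c)[k]/cv2.moments(c)["m00"] for k in("m10","m01")])
    if n=="t": tm=[cv2.moments(c)[k]/cv2.moments(c)["m00"] for k in("m10","m01")]
    else: print(cross(T,tm,S,[cv2.moments(c)[k]/cv2.moments(c)["m00"] for k in("m10","m01")]))
```

```text
edge at tool x,y 0.06621620202161359 0.0012348301965462542
edge at tool x,y 0.06708756147106601 0.0012340594222259686
edge at tool x,y 0.06465675041502145 0.0012382302640667683
[124 124 124 126 126 124 119 102  74  62  63  69  66  66  72  69  68  66
  65  67  69  66]
t [ 238  125   86  108 5813] (array([ 0.5868, -0.0398]), 246.54246520996094, 188.1601104736328, 5.6309494972229) [280.81577960478864, 178.79342276070966]
s [274 197  58  35 898] (array([0.5907, 0.0062]), 131.38534545898438, 58.270042419433594, 5.593113422393799) [301.865315852205, 213.75764799364322]
(array([ 0.5748, -0.03  ,  0.0517]), np.float64(0.019919234209082586))
```

```bash
python3 -m handwheel '-0.346 -0.137 0 -35 0.03;-0.346 -0.137 0 -35 0.03;-0.346 -0.137 0 -35 0.03;-0.346 -0.137 0 -35 0.03;-0.346 -0.137 0 -35 0.03;-0.346 -0.137 0 -35 0.03;-0.346 -0.137 0 -35 0.03;-0.346 -0.137 0 -35 0.03' | head -3
python3 -m handwheel '0 0 0 0 0.03;0 0 0 0 0.03;0 0 0 0 0.03;0 0 0 0 0.03' | head -3
python3 - <<'E'
from h import *
go(.59,.005,.07,5.8)
E
```

```text
time_s: 4.45
tool_pos: [0.5457, 0.0602, 0.1479]
tool_rot: [-180.0, -0.0, -174.1]
time_s: 4.78
tool_pos: [0.5441, 0.0633, 0.1479]
tool_rot: [180.0, -0.1, -174.0]
at [0.5441 0.0633 0.1479] rot [ 179.96   -0.08 -173.99] -> dx -0.0396 dy -0.0628 dz 0.0779 turn 0.21  |d| 0.108 q7 91
```

```bash
python3 -m handwheel '-0.040 -0.063 0.02 0 0.03;-0.040 -0.063 0.04 0 0.03;-0.040 -0.063 0.07 0 0.03;-0.040 -0.063 0.07 0 0.03;-0.040 -0.063 0.07 0 0.03;-0.040 -0.063 0.07 0 0.03' | head -4
python3 - <<'E'
from h import *
w=read_camera("wrist");cv2.imwrite("pics/w4.png",w["color"])
go(.59,.005,.037,5.8)
a=np.radians(5.8);
for u in(-.068,):
  for v in(-.031,.031): print(proj(w,(.59+u*np.cos(a)-v*np.sin(a),.005+u*np.sin(a)+v*np.cos(a),.018)), proj(w,(.59-.09*np.cos(a)-v/.031*.05*np.sin(a),.005-.09*np.sin(a)+v/.031*.05*np.cos(a),.018)))
E
```

```text
time_s: 5.28
tool_pos: [0.5913, 0.0054, 0.0795]
tool_rot: [179.9, 0.0, -174.0]
force: [-0.0, -0.5, 0.7]
at [0.592  0.0054 0.0803] rot [ 179.92    0.14 -173.95] -> dx 0.0020 dy -0.0002 dz 0.0433 turn 0.25  |d| 0.043 q7 102
(np.float64(231.8034563183586), np.float64(143.3480215798969)) (np.float64(201.4829560736797), np.float64(108.53404854019581))
(np.float64(323.43377415638207), np.float64(143.8068767875654)) (np.float64(354.0125412329158), np.float64(109.3362189301977))
```

View pics/w4.png

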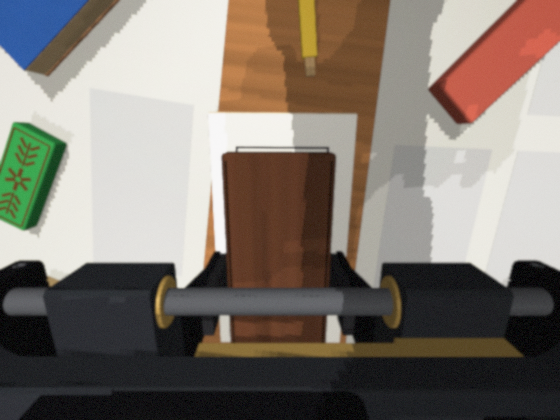

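Outline's near corners are at (237,148) and (328,148), about 5 px from the prediction. I'll correct relative to the held board, measured by the same camera.

```bash
cat >> h.py <<'E'
def toolpt(w,px,z):
    o=env.get_obs();p=o["tool_pos"];a=np.radians(o["tool_rot"][2]);d=onz(w,px,z)-p
    return np.array([d[0]*np.cos(a)+d[1]*np.sin(a),d[0]*np.sin(a)-d[1]*np.cos(a)])
E
python3 - <<'E'
from h import *
w=read_camera("wrist");z=env.get_obs()["tool_pos"][2]
a,b=toolpt(w,(237,148.5),.018),toolpt(w,(328,148.5),.018);print("outline",a,b,"len",np.linalg.norm(a-b))
print("board",toolpt(w,(209,113),.018),toolpt(w,(357,114),.018))
print("back top edge",toolpt(w,(279,153),z-.0047), "heights from size:", )
go(.59,.005,.037,5.8)
E
```

```text
outline [ 0.0663 -0.0274] [0.0663 0.0346] len 0.06205330636360345
board [ 0.089 -0.045] [0.0885 0.0527]
back top edge [0.0671 0.0009] heights from size:
at [0.5923 0.0051 0.0806] rot [ 179.93    0.19 -173.96] -> dx 0.0023 dy 0.0001 dz 0.0436 turn 0.24  |d| 0.044 q7 102
```

```bash
python3 -m handwheel '-0.003 0.0026 0.025 0 0.03;-0.003 0.0026 0.036 0 0.03;-0.003 0.0026 0.041 0 0.03;-0.003 0.0026 0.043 0 0.03;-0.003 0.0026 0.043 0 0.03;-0.003 0.0026 0.043 0 0.03'
```

```text
time_s: 5.88
tool_pos: [0.5943, 0.0066, 0.0366]
tool_rot: [180.0, 0.0, -174.1]
force: [-1.7, 0.9, 3.7]
grip_width: 0.0572
grasp_force: 25.0
```

```bash
python3 -m handwheel '0 0 0 0 0.087;0 0 0 0 0.087;0 0 0 0 0.087;0 0 0 0 0.087' | tail -3; python3 -m handwheel '0 0 -0.03 0 0.087;0 0 -0.07 0 0.087;0 0 -0.11 0 0.087;0 0 -0.11 0 0.087;0 0 -0.11 0 0.087'|head -3
python3 - <<'E'
from h import *
w=read_camera("wrist");cv2.imwrite("pics/w5.png",w["color"]); t=read_camera("top"); s=read_camera("side"); 
cv2.imwrite("pics/t5.png",t["color"]);cv2.imwrite("pics/s5.png",s["color"])
go(.6716,.1808,.15,-35.6)
E
```

```text
force: [0.8, 0.3, 0.1]
grip_width: 0.0768
grasp_force: 0.0
time_s: 6.63
tool_pos: [0.5961, 0.0059, 0.1486]
tool_rot: [180.0, 0.4, -174.1]
at [0.593  0.0061 0.1441] rot [ 180.     -0.14 -174.12] -> dx -0.0961 dy 0.1657 dz -0.0059 turn 41.48  |d| 0.192 q7 100
```

View pics/w5.png

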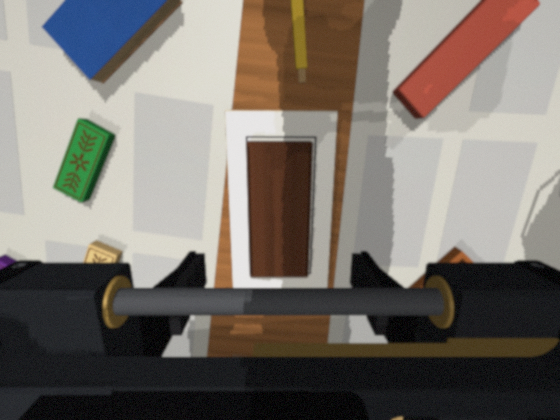

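The wrist view shows the back inside the outline, running true, with even gaps (outline 246–316, back 248–312). Step 1 is done; next is the pierced panel.

```bash
python3 -m handwheel '-0.096 0.166 0 41.5 0.087;-0.096 0.166 0 41.5 0.087;-0.096 0.166 0 41.5 0.087;-0.096 0.166 0 41.5 0.087;-0.096 0.166 0 41.5 0.087;-0.096 0.166 0 41.5 0.087;-0.096 0.166 0 41.5 0.087;-0.096 0.166 0 41.5 0.087'|head -3
python3 - <<'E'
from h import *
w=read_camera("wrist");cv2.imwrite("pics/w6.png",w["color"])
t=read_camera("top");tc=blob(cv2.imread("pics/top0.png"),"fret",(188,143),42)[0]
near=proj(w,(.6716,.1808,.014)); print(near)
c,_=blob(w["color"],"fret",near,110,9); print("wrist",rect(w,c,.014),"top",rect(t,tc,.014)); print(c.shape, cross(w,cv2.minAreaRect(c)[0],t,cv2.minAreaRect(tc)[0]))
print(toolpt(w,cv2.minAreaRect(c)[0],.014),cv2.boxPoints(cv2.minAreaRect(c)))
go(.6716,.1808,.15,-35.6)
E
```

```text
time_s: 7.45
tool_pos: [0.6716, 0.18, 0.1434]
tool_rot: [-179.8, -0.0, 144.5]
(np.float64(278.11694345511853), np.float64(215.6028258825777))
wrist (array([0.673 , 0.1833]), 106.65938568115234, 41.440032958984375, -35.21393585205078) top (array([0.6719, 0.1806]), 106.91842651367188, 44.81103515625, -35.58916091918945)
(294, 1, 2) (array([0.6739, 0.183 , 0.0018]), np.float64(0.0010712821762459595))
[0.0046 0.0041] [[259. 159.]
 [303. 159.]
 [303. 266.]
 [259. 266.]]
at [0.672  0.1788 0.1447] rot [-179.89   -0.02  144.37] -> dx 0.0015 dy 0.0014 dz -0.0053 turn -0.03  |d| 0.006 q7 48
```

```bash
python3 -m handwheel '0.001 0.003 0.04 0 0.087;0.001 0.003 0.08 0 0.087;0.001 0.003 0.11 0 0.087;0.001 0.003 0.123 0 0.087;0.001 0.003 0.123 0 0.087;0.001 0.003 0.123 0 0.087'
```

```text
time_s: 8.05
tool_pos: [0.6739, 0.1827, 0.0231]
tool_rot: [180.0, 0.0, 144.3]
force: [-0.5, 0.2, 0.4]
grip_width: 0.087
grasp_force: 0.0
```

```bash
python3 -m handwheel '0 0 0.003 0 0.087;0 0 0.003 0 0.087;0 0 0.003 0 0.025;0 0 0.003 0 0.025;0 0 0.003 0 0.025;0 0 0.003 0 0.025;0 0 0.003 0 0.025;0 0 0.003 0 0.025' 25
python3 -m handwheel '0 0 -0.04 0 0.025;0 0 -0.08 0 0.025;0 0 -0.12 0 0.025;0 0 -0.12 0 0.025;0 0 -0.12 0 0.025;0 0 -0.12 0 0.025' |head -2
python3 - <<'E'
from h import *
w=read_camera("wrist");cv2.imwrite("pics/w7.png",w["color"])
g=cv2.cvtColor(w["color"],cv2.COLOR_BGR2HSV); print(g[140:215:3,280].tolist())
go(.594,.0065,.12,6)
E
```

```text
time_s: 8.72
tool_pos: [0.6734, 0.1841, 0.0196]
tool_rot: [180.0, 0.0, 144.4]
force: [0.7, -0.2, 0.3]
grip_width: 0.0551
grasp_force: 0.0
time_s: 9.22
tool_pos: [0.6733, 0.1842, 0.1396]
[[20, 7, 207], [21, 9, 207], [24, 6, 205], [25, 8, 195], [18, 7, 184], [24, 7, 183], [11, 26, 165], [11, 167, 156], [12, 176, 126], [11, 151, 118], [11, 149, 118], [12, 160, 113], [12, 173, 115], [12, 174, 120], [12, 168, 120], [11, 170, 123], [12, 171, 121], [11, 168, 123], [12, 171, 121], [13, 177, 121], [12, 171, 121], [13, 173, 121], [12, 171, 122], [12, 171, 122], [12, 174, 120]]
at [0.6726 0.1841 0.1383] rot [-179.92   -0.08  144.39] -> dx -0.0395 dy -0.1901 dz 0.0183 turn -41.61  |d| 0.195 q7 48
```

Run:
```python
from h import *
o=env.get_obs();print(o["grip_width"],o["grasp_force"])
w=read_camera("wrist")
c,_=blob(w["color"],"fret",(280,215),110,9);b=cv2.boxPoints(cv2.minAreaRect(c));print(b,rect(w,c,.014), toolpt(w,cv2.minAreaRect(c)[0],.014))
```

```text
0.025626130720530802 0.0
[[254. 269.]
 [254. 161.]
 [299. 161.]
 [299. 269.]] (array([0.6726, 0.1836]), 106.41761779785156, 41.49563217163086, -35.061492919921875) [ 0.0024 -0.0003]
```

Fingers closed too late; the panel hasn't moved. Redo with longer closing.

```bash
python3 -m handwheel '0 0 0 0 0.087;0 0 0 0 0.087;0 0 0 0 0.087;0 0 0 0 0.087;0 0 0 0 0.087;0 0 0.01 0 0.087;0 0 0.04 0 0.087;0 0 0.04 0 0.087'|tail -2
python3 -m handwheel '0.001 0 0.04 0 0.087;0.001 0 0.07 0 0.087;0.001 0 0.08 0 0.087;0.001 0 0.08 0 0.087;0.001 0 0.08 0 0.06;0.001 0 0.08 0 0.06'
python3 -m handwheel '0 0 0 0 0.025;0 0 0 0 0.025;0 0 0 0 0.025;0 0 0 0 0.025;0 0 0 0 0.025;0 0 0 0 0.025;0 0 0 0 0.025;0 0 0 0 0.025' 25
```

```text
grip_width: 0.0708
grasp_force: 0.0
time_s: 10.48
tool_pos: [0.673, 0.1847, 0.0203]
tool_rot: [180.0, 0.0, 144.4]
force: [0.3, 0.9, 0.1]
grip_width: 0.0798
grasp_force: 0.0
time_s: 11.15
tool_pos: [0.6726, 0.1846, 0.0196]
tool_rot: [-180.0, -0.0, 144.4]
force: [-0.8, -1.1, 0.4]
grip_width: 0.0435
grasp_force: 25.0
```

Gripped (43.5 mm). I'll lift, carry toward the stack and turn back.

```bash
python3 -m handwheel '0 0 -0.04 0 0.025;0 0 -0.08 0 0.025;0 0 -0.11 0 0.025;0 0 -0.11 0 0.025;0 0 -0.11 0 0.025' |tail -2
python3 -m handwheel '-0.040 -0.190 0 -41.6 0.025;-0.040 -0.190 0 -41.6 0.025;-0.040 -0.190 0 -41.6 0.025;-0.040 -0.190 0 -41.6 0.025;-0.040 -0.190 0 -41.6 0.025;-0.040 -0.190 0 -41.6 0.025;-0.040 -0.190 0 -41.6 0.025;-0.040 -0.190 0 -41.6 0.025'|head -3
python3 - <<'E'
from h import *
go(.594,.0065,.09,6)
E
```

```text
grip_width: 0.0439
grasp_force: 25.0
time_s: 12.23
tool_pos: [0.5938, 0.0076, 0.1284]
tool_rot: [179.9, -0.1, -174.2]
at [0.5938 0.0076 0.1284] rot [ 179.94   -0.09 -174.17] -> dx -0.0001 dy -0.0011 dz 0.0384 turn -0.17  |d| 0.038 q7 100
```

```bash
python3 -m handwheel '0 0 0.03 0 0.025;0 0 0.04 0 0.025;0 0 0.04 0 0.025;0 0 0.04 0 0.025;0 0 0.04 0 0.025' |head -2
python3 - <<'E'
from h import *
w=read_camera("wrist");cv2.imwrite("pics/w8.png",w["color"]);go(.594,.0065,.052,6)
E
```

```text
time_s: 12.65
tool_pos: [0.595, 0.0075, 0.09]
at [0.5953 0.0073 0.0904] rot [-179.99    0.07 -174.  ] -> dx 0.0014 dy -0.0007 dz 0.0384 turn -0.00  |d| 0.038 q7 102
```

View pics/w8.png

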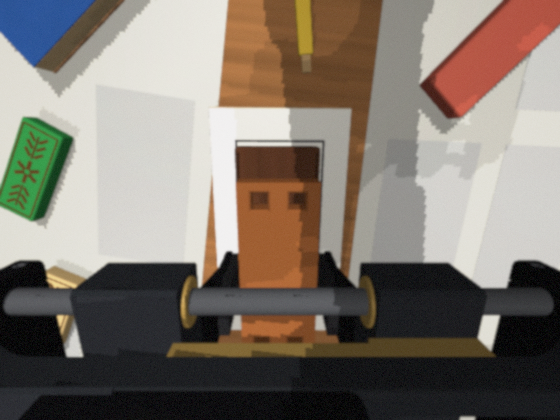

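The fret is held square over the back: back's far edge at row 147 (cols 237–321), fret's far edge near row 181 (cols 236–322).

Run:
```python
from h import *
w=read_camera("wrist");z=env.get_obs()["tool_pos"][2]; im=w["color"]
print("col 255:",[tuple(v) for v in im[140:188:2,255].tolist()])
print("row 165:",[(i,v) for i,v in zip(range(228,332,4),im[165,228:332:4].tolist())])
print("row 225 L",[(i,v) for i,v in zip(range(226,246,3),im[225,226:246:3].tolist())],"R",[(i,v) for i,v in zip(range(312,332,3),im[225,312:332:3].tolist())])
for r in (147,148): print("back edge",toolpt(w,(237,r),.032),toolpt(w,(321,r),.032))
for r in (179,181): print("fret edge",toolpt(w,(236,r),z-.0056),toolpt(w,(322,r),z-.0056))
```

```text
col 255: [(138, 143, 146), (212, 221, 222), (204, 215, 219), (96, 106, 122), (37, 55, 87), (41, 54, 88), (36, 53, 85), (42, 57, 90), (35, 51, 86), (37, 55, 90), (38, 53, 88), (37, 55, 88), (36, 54, 88), (36, 58, 90), (39, 56, 90), (32, 55, 85), (35, 54, 87), (38, 56, 90), (39, 56, 88), (33, 58, 98), (35, 64, 112), (43, 80, 134), (52, 95, 161), (50, 95, 159)]
row 165: [(228, [240, 239, 241]), (232, [239, 239, 240]), (236, [105, 109, 121]), (240, [37, 52, 87]), (244, [37, 55, 93]), (248, [39, 57, 90]), (252, [39, 58, 93]), (256, [34, 54, 85]), (260, [34, 51, 82]), (264, [34, 51, 83]), (268, [35, 51, 85]), (272, [34, 53, 87]), (276, [37, 55, 87]), (280, [37, 54, 85]), (284, [34, 51, 84]), (288, [34, 51, 88]), (292, [31, 51, 82]), (296, [28, 39, 62]), (300, [21, 33, 54]), (304, [26, 34, 56]), (308, [26, 37, 57]), (312, [23, 37, 58]), (316, [21, 26, 43]), (320, [106, 112, 116]), (324, [137, 143, 143]), (328, [154, 160, 162])]
row 225 L [(226, [241, 241, 242]), (229, [240, 241, 242]), (232, [239, 239, 241]), (235, [235, 236, 239]), (238, [94, 122, 172]), (241, [53, 96, 161]), (244, [51, 96, 159])] R [(312, [36, 65, 109]), (315, [35, 65, 109]), (318, [39, 62, 101]), (321, [133, 139, 141]), (324, [152, 160, 162]), (327, [151, 157, 161]), (330, [154, 162, 164])]
back edge [ 0.0673 -0.0271] [0.0673 0.0291]
back edge [ 0.0666 -0.0271] [0.0667 0.0291]
fret edge [ 0.0538 -0.0211] [0.0539 0.0228]
fret edge [ 0.0528 -0.0211] [0.0529 0.0228]
```

```bash
python3 -m handwheel '0.0025 0 0.02 0 0.025;0.0025 0 0.033 0 0.025;0.0025 0 0.037 0 0.025;0.0025 0 0.038 0 0.025;0.0025 0 0.038 0 0.025;0.0025 0 0.038 0 0.025'
```

```text
time_s: 13.25
tool_pos: [0.5924, 0.0066, 0.0518]
tool_rot: [-180.0, 0.0, -174.0]
force: [0.5, -0.2, -0.7]
grip_width: 0.0437
grasp_force: 25.0
```

```bash
python3 -m handwheel '0 0 0.0005 0 0.025;0 0 0.0005 0 0.065;0 0 0.0005 0 0.065;0 0 0.0005 0 0.065;0 0 0.0005 0 0.065;0 0 0.0005 0 0.065' | tail -3; python3 -m handwheel '0 0 -0.03 0 0.065;0 0 -0.06 0 0.065;0 0 -0.09 0 0.065;0 0 -0.09 0 0.065;0 0 -0.09 0 0.065;0 0 -0.09 0 0.065'|head -3
python3 - <<'E'
from h import *
w=read_camera("wrist");cv2.imwrite("pics/w9.png",w["color"])
HSV["backw"]=((0,60,15),(15,255,115)); HSV["fretw"]=((5,140,118),(16,255,255))
for n,z in(("backw",.032),("fretw",.046)):
    c,_=blob(w["color"],n,(278,200),95,9); m=cv2.minAreaRect(c); print(n,rect(w,c,z),cv2.boundingRect(c),toolpt(w,m[0],z))
go(.6861,-.1828,.14,-19.5)
E
```

```text
force: [-0.1, 0.4, 0.4]
grip_width: 0.0635
grasp_force: 0.0
time_s: 14.25
tool_pos: [0.5916, 0.0067, 0.1406]
tool_rot: [180.0, -0.0, -174.0]
backw (array([0.5923, 0.0067]), 128.67498779296875, 55.50541305541992, 5.900027751922607) (245, 149, 66, 139) [ 0.0032 -0.0002]
fretw (array([0.5935, 0.0057]), 107.11923217773438, 43.32178497314453, 5.866488456726074) (250, 165, 54, 121) [ 0.001 -0.001]
at [0.5911 0.0068 0.1398] rot [ 179.99   -0.11 -174.01] -> dx -0.0747 dy -0.1984 dz -0.0002 turn 25.49  |d| 0.212 q7 100
```

View pics/w9.png

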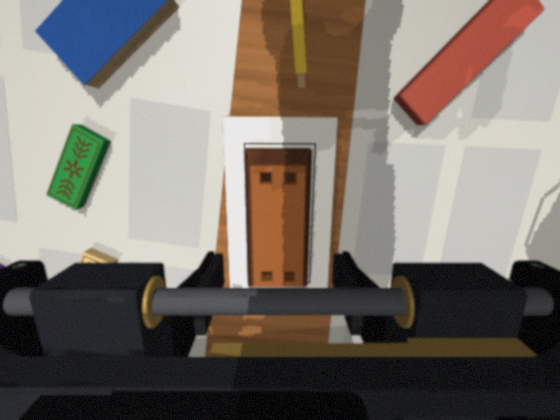

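Fret sits centred on the back (250–304 within 245–311), border all round. Next is the carved panel.

```bash
python3 -m handwheel '-0.075 -0.198 0 25.5 0.06;-0.075 -0.198 0 25.5 0.06;-0.075 -0.198 0 25.5 0.06;-0.075 -0.198 0 25.5 0.06;-0.075 -0.198 0 25.5 0.06;-0.075 -0.198 0 25.5 0.06;-0.075 -0.198 0 25.5 0.06;-0.075 -0.198 0 25.5 0.06'|head -3
python3 - <<'E'
from h import *
w=read_camera("wrist");cv2.imwrite("pics/w10.png",w["color"]);near=proj(w,(.6861,-.1828,.014));print(near)
c,_=blob(w["color"],"front",near,80,9); print(rect(w,c,.014),toolpt(w,cv2.minAreaRect(c)[0],.014),cv2.boundingRect(c))
print(cross(w,cv2.minAreaRect(c)[0],read_camera("side"),cv2.minAreaRect(blob(cv2.imread("pics/side0.png"),"front",(389,248),36,7)[0])[0]))
go(.6861,-.1828,.0195,-19.5)
E
```

```text
time_s: 14.97
tool_pos: [0.6862, -0.1822, 0.1389]
tool_rot: [-180.0, -0.2, 160.4]
(np.float64(276.5782170684091), np.float64(217.5541062053965))
(array([ 0.6868, -0.1801]), 73.18267822265625, 29.447620391845703, -20.23035430908203) [0.0013 0.0011] (264, 179, 33, 75)
(array([ 0.6875, -0.1801,  0.0103]), np.float64(0.001815650753726198))
at [ 0.6869 -0.18    0.14  ] rot [179.92  -0.13 160.61] -> dx -0.0002 dy -0.0029 dz 0.1205 turn 0.11  |d| 0.120 q7 96
```

```bash
python3 -m handwheel '0 0 0.04 0.4 0.06;0 0 0.08 0.4 0.06;0 0 0.11 0.4 0.06;0 0 0.119 0.4 0.06;0 0 0.119 0.4 0.06;0 0 0.119 0.4 0.06'|head -3
python3 -m handwheel '0 0 0.0005 0 0.015;0 0 0.0005 0 0.015;0 0 0.0005 0 0.015;0 0 0.0005 0 0.015;0 0 0.0005 0 0.015;0 0 0.0005 0 0.015;0 0 0.0005 0 0.015;0 0 0.0005 0 0.015' 15
```

```text
time_s: 15.57
tool_pos: [0.6875, -0.1806, 0.0226]
tool_rot: [179.9, -0.0, 160.2]
time_s: 16.23
tool_pos: [0.6874, -0.1825, 0.0219]
tool_rot: [180.0, 0.0, 160.1]
force: [-0.4, 0.6, 2.0]
grip_width: 0.0299
grasp_force: 15.0
```

```bash
python3 -m handwheel '0 0 -0.04 0 0.015;0 0 -0.08 0 0.015;0 0 -0.11 0 0.015;0 0 -0.11 0 0.015;0 0 -0.11 0 0.015' |tail -2
python3 - <<'E'
from h import *
go(.593,.0062,.12,6)
E
```

```text
grip_width: 0.0298
grasp_force: 15.0
at [ 0.6886 -0.1833  0.1342] rot [179.95   0.27 160.07] -> dx 0.1544 dy 0.1455 dz 0.0142 turn -25.93  |d| 0.213 q7 96
```

```bash
python3 -m handwheel '0.154 0.146 0.0 -26 0.015;0.154 0.146 0.0 -26 0.015;0.154 0.146 0.0 -26 0.015;0.154 0.146 0.0 -26 0.015;0.154 0.146 0.02 -26 0.015;0.154 0.146 0.03 -26 0.015;0.154 0.146 0.03 -26 0.015;0.154 0.146 0.03 -26 0.015'|head -3
python3 -m handwheel '0 0 0 0 0.015;0 0 0 0 0.015;0 0 0 0 0.015'|head -2
python3 - <<'E'
from h import *
w=read_camera("wrist");cv2.imwrite("pics/w11.png",w["color"]);go(.593,.0062,.068,6)
E
```

```text
time_s: 17.32
tool_pos: [0.5909, 0.0072, 0.1]
tool_rot: [-180.0, -0.2, -173.9]
time_s: 17.57
tool_pos: [0.5931, 0.0051, 0.1022]
at [0.593  0.0055 0.1021] rot [-179.96    0.07 -174.07] -> dx -0.0001 dy 0.0007 dz 0.0341 turn -0.07  |d| 0.034 q7 101
```

View pics/w11.png

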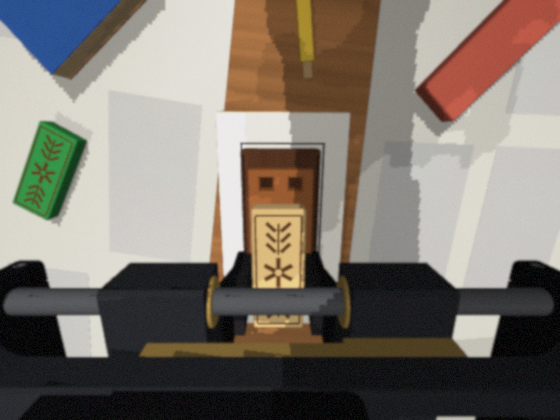

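Front held carving up: far edge at row ~206, cols 251–304; the fret's far edge is near row 168.

Run:
```python
from h import *
w=read_camera("wrist");z=env.get_obs()["tool_pos"][2]; im=w["color"]
print("col 280",[(r,im[r,282].tolist()) for r in range(148,216,2)])
print("row 185",[(i,im[176,i].tolist()) for i in list(range(238,258,2))+list(range(304,324,2))])
c,_=blob(im,"front",(278,230),70,9); x,y,ww,h=cv2.boundingRect(c); print("front box",x,y,ww,h)
print("front",toolpt(w,(x,y),z-.0077),toolpt(w,(x+ww,y),z-.0077))
for r in (165,168): print("fret",r,toolpt(w,(244,r),.046),toolpt(w,(318,r),.046))
```

```text
col 280 [(148, [130, 140, 150]), (150, [37, 51, 81]), (152, [32, 49, 80]), (154, [35, 51, 83]), (156, [30, 50, 78]), (158, [35, 50, 81]), (160, [40, 54, 84]), (162, [32, 47, 78]), (164, [33, 52, 83]), (166, [35, 54, 86]), (168, [36, 64, 103]), (170, [44, 82, 137]), (172, [46, 89, 152]), (174, [53, 94, 157]), (176, [48, 92, 153]), (178, [48, 92, 154]), (180, [52, 93, 156]), (182, [50, 92, 155]), (184, [52, 94, 156]), (186, [47, 89, 153]), (188, [51, 94, 156]), (190, [49, 92, 154]), (192, [52, 91, 154]), (194, [46, 90, 152]), (196, [50, 92, 154]), (198, [51, 93, 154]), (200, [44, 90, 152]), (202, [48, 93, 151]), (204, [77, 116, 152]), (206, [91, 133, 160]), (208, [100, 149, 179]), (210, [125, 185, 219]), (212, [127, 187, 221]), (214, [103, 154, 189])]
row 185 [(238, [232, 233, 234]), (240, [172, 175, 180]), (242, [44, 53, 70]), (244, [31, 48, 74]), (246, [39, 63, 103]), (248, [48, 87, 143]), (250, [52, 94, 155]), (252, [48, 90, 153]), (254, [51, 93, 155]), (256, [49, 92, 151]), (304, [37, 62, 106]), (306, [33, 61, 104]), (308, [33, 62, 102]), (310, [29, 58, 101]), (312, [32, 51, 84]), (314, [25, 34, 57]), (316, [1, 16, 33]), (318, [57, 63, 73]), (320, [95, 98, 102]), (322, [92, 96, 97])]
front box 251 208 53 80
front [ 0.0378 -0.0145] [0.0378 0.0137]
fret 165 [ 0.0555 -0.023 ] [0.0555 0.0267]
fret 168 [ 0.0535 -0.0231] [0.0535 0.0268]
```

```bash
python3 -m handwheel '-0.002 0.001 0.02 0 0.015;-0.002 0.001 0.03 0 0.015;-0.002 0.001 0.033 0 0.015;-0.002 0.001 0.034 0 0.015;-0.002 0.001 0.034 0 0.015;-0.002 0.001 0.034 0 0.015'
```

```text
time_s: 18.17
tool_pos: [0.5941, 0.0081, 0.0676]
tool_rot: [-180.0, -0.0, -173.9]
force: [-0.1, -0.3, -0.4]
grip_width: 0.0297
grasp_force: 15.0
```

```bash
python3 -m handwheel '0 0 0.0005 0 0.015;0 0 0.001 0 0.015;0 0 0.001 0 0.015'|sed -n 2,4p
python3 -m handwheel '0 0 0 0 0.055;0 0 0 0 0.055;0 0 0 0 0.055;0 0 0 0 0.055;0 0 0 0 0.055' | tail -3; python3 -m handwheel '0 0 -0.03 0 0.06;0 0 -0.06 0 0.06;0 0 -0.07 0 0.06;0 0 -0.07 0 0.06;0 0 -0.07 0 0.06;0 0 -0.07 0 0.06'|head -2
python3 - <<'E'
from h import *
HSV["fretw"]=((5,140,118),(16,255,255))
w=read_camera("wrist");cv2.imwrite("pics/w12.png",w["color"])
for n,z in(("fretw",.046),("front",.060)):
    c,_=blob(w["color"],n,(278,215),90,15); print(n,rect(w,c,z),cv2.boundingRect(c),toolpt(w,cv2.minAreaRect(c)[0],z))
go(.4415,-.1475,.14,-45.5)
E
```

```text
tool_pos: [0.5941, 0.0082, 0.0676]
tool_rot: [180.0, -0.0, -173.9]
force: [-3.5, -0.1, 7.4]
force: [-0.1, -0.3, -0.3]
grip_width: 0.0526
grasp_force: 0.0
time_s: 19.33
tool_pos: [0.593, 0.0086, 0.135]
fretw (array([0.5937, 0.0056]), 107.35521697998047, 42.99443435668945, 6.334991931915283) (247, 164, 53, 124) [ 0.0029 -0.004 ]
front (array([0.5934, 0.0061]), 73.97798156738281, 25.97165870666504, 6.530045986175537) (257, 188, 35, 90) [ 0.0013 -0.0029]
at [0.5929 0.0086 0.1348] rot [ 180.     -0.17 -173.91] -> dx 0.1671 dy -0.1391 dz -0.0052 turn 51.59  |d| 0.217 q7 100
```

Carved panel sits within 1 mm of the fret's centre. Next the caul.

```bash
python3 -m handwheel '0.167 -0.139 -0.005 51.6 0.087;0.167 -0.139 -0.005 51.6 0.087;0.167 -0.139 -0.005 51.6 0.087;0.167 -0.139 -0.005 51.6 0.087;0.167 -0.139 -0.005 51.6 0.087;0.167 -0.139 -0.005 51.6 0.087;0.167 -0.139 -0.005 51.6 0.087;0.167 -0.139 -0.005 51.6 0.087'|head -3
python3 -m handwheel '0 0 0 0.5 0.087;0 0 0 0.5 0.087'|head -3
python3 - <<'E'
from h import *
w=read_camera("wrist");cv2.imwrite("pics/w13.png",w["color"]);near=proj(w,(.4415,-.1475,.022));print(near)
c,_=blob(w["color"],"caul",near,95,5); print(rect(w,c,.022),toolpt(w,cv2.minAreaRect(c)[0],.022),cv2.boundingRect(c))
go(.4415,-.1475,.026,-45.4)
E
```

```text
time_s: 20.05
tool_pos: [0.4411, -0.148, 0.1405]
tool_rot: [-180.0, -0.1, 134.0]
time_s: 20.22
tool_pos: [0.4421, -0.1473, 0.1407]
tool_rot: [-179.9, -0.1, 134.0]
(np.float64(276.2201985442357), np.float64(219.17690824420112))
(array([ 0.4418, -0.1453]), 97.19937896728516, 47.41834259033203, -45.197086334228516) [0.0039 0.0004] (251, 165, 54, 102)
at [ 0.4423 -0.1472  0.1408] rot [-179.93   -0.05  134.06] -> dx 0.0004 dy -0.0007 dz 0.1148 turn -0.54  |d| 0.115 q7 59
```

```bash
python3 -m handwheel '0.001 0 0.04 -0.7 0.087;0.001 0 0.08 -0.7 0.087;0.001 0 0.11 -0.7 0.087;0.001 0 0.1165 -0.7 0.087;0.001 0 0.1165 -0.7 0.087;0.001 0 0.1165 -0.7 0.087'|head -3
python3 -m handwheel '0 0 0 0 0.03;0 0 0 0 0.03;0 0 0 0 0.03;0 0 0 0 0.03;0 0 0 0 0.03;0 0 0 0 0.03;0 0 0 0 0.03;0 0 0 0 0.03' 25
python3 -m handwheel '0 0 -0.04 0 0.03;0 0 -0.08 0 0.03;0 0 -0.12 0 0.03;0 0 -0.12 0 0.03;0 0 -0.12 0 0.03'|tail -2
python3 - <<'E'
from h import *
go(.5935,.0068,.14,6.1)
E
```

```text
time_s: 20.77
tool_pos: [0.4426, -0.1471, 0.0257]
tool_rot: [-180.0, 0.0, 134.7]
time_s: 21.43
tool_pos: [0.4422, -0.1467, 0.0252]
tool_rot: [180.0, -0.0, 134.7]
force: [-0.9, 0.1, 2.2]
grip_width: 0.05
grasp_force: 25.0
grip_width: 0.0499
grasp_force: 25.0
at [ 0.4438 -0.1469  0.1472] rot [179.75   0.18 134.7 ] -> dx 0.0039 dy 0.2145 dz 0.0072 turn -51.40  |d| 0.215 q7 59
```

```bash
python3 -m handwheel '0.004 0.2145 0 -51.4 0.03;0.004 0.2145 0 -51.4 0.03;0.004 0.2145 0 -51.4 0.03;0.004 0.2145 0 -51.4 0.03;0.004 0.2145 0 -51.4 0.03;0.004 0.2145 0.01 -51.4 0.03;0.004 0.2145 0.02 -51.4 0.03;0.004 0.2145 0.02 -51.4 0.03'|head -3
python3 -m handwheel '0 0 0 0 0.03;0 0 0 0 0.03;0 0 0 0 0.03'|head -3
python3 - <<'E'
from h import *
w=read_camera("wrist");cv2.imwrite("pics/w14.png",w["color"]);go(.5935,.0068,.085,6.1)
E
```

```text
time_s: 22.52
tool_pos: [0.5893, 0.0077, 0.1204]
tool_rot: [-179.9, -0.5, -173.6]
time_s: 22.77
tool_pos: [0.5915, 0.0061, 0.1253]
tool_rot: [180.0, 0.0, -174.1]
at [0.5917 0.0062 0.1256] rot [ 179.98    0.05 -174.09] -> dx -0.0018 dy 0.0004 dz 0.0406 turn -0.19  |d| 0.041 q7 101
```

View pics/w14.png

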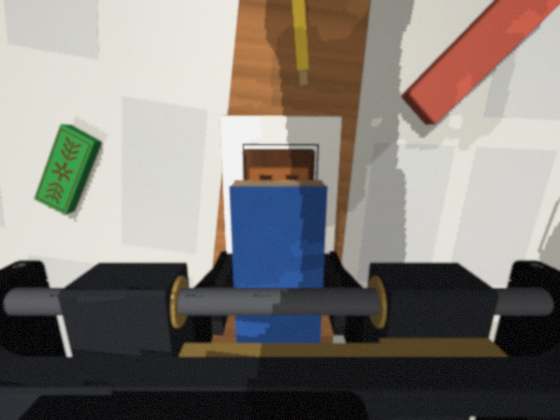

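The caul, blue up, is held over the stack: its far top edge is near row 186 (cols 231–327), hiding the front. I'll align on the fret/back edges instead (row ~150–167).

Run:
```python
from h import *
w=read_camera("wrist");z=env.get_obs()["tool_pos"][2]; im=w["color"]
print("col",[(r,im[r,282].tolist()) for r in range(146,194,2)])
print("row172",[(i,im[172,i].tolist()) for i in list(range(242,256,2))+list(range(302,322,2))])
c,_=blob(im,"caul",(278,230),85,5); x,y,ww,h=cv2.boundingRect(c); print("caul box",x,y,ww,h)
print("caul",toolpt(w,(x,y),z-.003),toolpt(w,(x+ww,y),z-.003))
for r in (166,169): print("fret",r,toolpt(w,(248,r),.046),toolpt(w,(312,r),.046))
print("back",toolpt(w,(282,149.5),.032))
```

```text
col [(146, [213, 220, 223]), (148, [160, 167, 174]), (150, [47, 63, 90]), (152, [37, 53, 87]), (154, [34, 52, 87]), (156, [35, 55, 86]), (158, [38, 56, 87]), (160, [31, 51, 84]), (162, [32, 50, 82]), (164, [34, 51, 86]), (166, [38, 66, 110]), (168, [45, 88, 147]), (170, [50, 97, 163]), (172, [57, 102, 165]), (174, [55, 100, 164]), (176, [52, 100, 165]), (178, [54, 98, 161]), (180, [80, 117, 165]), (182, [91, 124, 152]), (184, [97, 124, 142]), (186, [119, 100, 94]), (188, [142, 81, 46]), (190, [143, 80, 44]), (192, [141, 80, 42])]
row172 [(242, [187, 190, 197]), (244, [55, 64, 88]), (246, [37, 58, 91]), (248, [44, 70, 117]), (250, [53, 95, 156]), (252, [55, 98, 163]), (254, [53, 99, 164]), (302, [34, 65, 109]), (304, [39, 70, 111]), (306, [35, 62, 103]), (308, [29, 43, 73]), (310, [28, 36, 52]), (312, [27, 35, 51]), (314, [109, 113, 118]), (316, [103, 105, 108]), (318, [136, 141, 143]), (320, [154, 162, 165])]
caul box 231 187 95 101
caul [ 0.0502 -0.0237] [0.0502 0.0243]
fret 166 [ 0.0526 -0.0224] [0.0526 0.0257]
fret 169 [ 0.0503 -0.0225] [0.0503 0.0257]
back [0.0639 0.0033]
```

```bash
python3 -m handwheel '-0.002 0 0.02 0 0.03;-0.002 0 0.033 0 0.03;-0.002 0 0.038 0 0.03;-0.002 0 0.0395 0 0.03;-0.002 0 0.0395 0 0.03;-0.002 0 0.0395 0 0.03'|sed -n 2,4p
python3 -m handwheel '0 0 0.0005 0 0.03;0 0 0.001 0 0.03;0 0 0.001 0 0.03'|sed -n 2,4p
```

```text
tool_pos: [0.5938, 0.0071, 0.0857]
tool_rot: [180.0, 0.0, -173.9]
force: [-0.4, -0.1, -1.2]
tool_pos: [0.594, 0.0071, 0.0851]
tool_rot: [180.0, 0.0, -173.9]
force: [-1.1, 0.5, 2.6]
```

```bash
python3 -m handwheel '0 0 0 0 0.08;0 0 0 0 0.08;0 0 0 0 0.08;0 0 0 0 0.08;0 0 0 0 0.08;0 0 0 0 0.08' | tail -3; python3 -m handwheel '0 0 -0.03 0 0.087;0 0 -0.06 0 0.087;0 0 -0.08 0 0.087;0 0 -0.08 0 0.087;0 0 -0.08 0 0.087'|head -2
python3 - <<'E'
from h import *
w=read_camera("wrist");cv2.imwrite("pics/w15.png",w["color"]);HSV["fretw"]=((5,140,118),(16,255,255))
c,_=blob(w["color"],"caul",(278,215),95,5); print(rect(w,c,.082),cv2.boundingRect(c),toolpt(w,cv2.minAreaRect(c)[0],.082))
x,y,ww,h=cv2.boundingRect(c); print("caul edges",toolpt(w,(x,y),.082),toolpt(w,(x+ww,y),.082)); im=w["color"]
print("col",[(r,im[r,278].tolist()) for r in range(y-26,y+2,2)])
print(toolpt(w,(278,y-12),.046),toolpt(w,(278,y-16),.046),toolpt(w,(278,y-20),.046))
go(.356,-.305,.17,150)
E
```

```text
force: [-0.4, -0.3, 0.1]
grip_width: 0.0778
grasp_force: 0.0
time_s: 24.53
tool_pos: [0.5946, 0.0072, 0.1658]
(array([0.5928, 0.0075]), 97.30535888671875, 47.66163635253906, 5.997422695159912) (248, 168, 62, 115) [0.0035 0.0005]
caul edges [ 0.0493 -0.0229] [0.0493 0.0246]
col [(142, [150, 158, 166]), (144, [48, 60, 85]), (146, [25, 45, 76]), (148, [27, 45, 73]), (150, [34, 48, 77]), (152, [26, 41, 74]), (154, [31, 47, 76]), (156, [30, 49, 82]), (158, [37, 70, 117]), (160, [49, 85, 144]), (162, [49, 90, 146]), (164, [68, 99, 137]), (166, [95, 98, 107]), (168, [121, 74, 50])]
[0.0556 0.0001] [0.059  0.0001] [0.0624 0.0001]
at [0.5936 0.0072 0.1643] rot [ 179.98    0.   -173.91] -> dx 0.2693 dy -0.2853 dz -0.0057 turn 36.09  |d| 0.392 q7 100
```

```bash
python3 -m handwheel '0.269 -0.285 0 36 0.087;0.269 -0.285 0 36 0.087;0.269 -0.285 0 36 0.087;0.269 -0.285 0 36 0.087;0.269 -0.285 0 36 0.087;0.269 -0.285 0 36 0.087;0.269 -0.285 0 36 0.087;0.269 -0.285 0 36 0.087'|head -3
python3 -m handwheel '0 0 0 0 0.087;0 0 0 0 0.087'|head -3
python3 - <<'E'
from h import *
go(.356,-.305,.165,150)
E
```

```text
time_s: 25.25
tool_pos: [0.3895, -0.2587, 0.1631]
tool_rot: [180.0, -0.1, 150.1]
time_s: 25.42
tool_pos: [0.3897, -0.2595, 0.1635]
tool_rot: [180.0, -0.1, 149.8]
at [ 0.3897 -0.2595  0.1635] rot [179.97  -0.1  149.77] -> dx 0.0062 dy -0.0563 dz -0.0015 turn -0.23  |d| 0.057 q7 89
```

```bash
python3 -m handwheel '0.006 -0.056 0 0 0.087;0.006 -0.056 0 0 0.087;0.006 -0.056 0 0 0.087;0.006 -0.056 0 0 0.087'|head -3
python3 - <<'E'
from h import *
w=read_camera("wrist");cv2.imwrite("pics/w16.png",w["color"]);print(proj(w,(.356,-.305,.06)),proj(w,(.356,-.305,.04)))
go(.356,-.305,.12,150)
E
```

```text
time_s: 25.75
tool_pos: [0.359, -0.3027, 0.1638]
tool_rot: [180.0, -0.1, 150.1]
(np.float64(272.8682575333505), np.float64(222.2650112628501)) (np.float64(273.20537837809803), np.float64(216.16653059445133))
at [ 0.3596 -0.302   0.1639] rot [179.98  -0.07 150.19] -> dx 0.0017 dy -0.0044 dz 0.0439 turn 0.19  |d| 0.044 q7 95
```

View pics/w16.png

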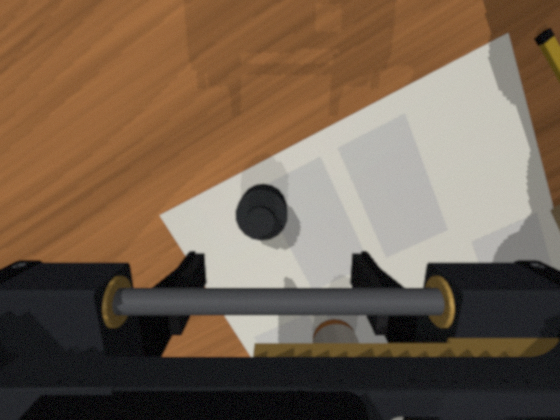

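Weight shows as a dark disc centred at (262,212), the knob near (262,219), i.e. about 11 px left of prediction.

Run:
```python
from h import *
w=read_camera("wrist");c,_=blob(w["color"],"weight",(262,212),45,3);x,y,ww,h=cv2.boundingRect(c);print(x,y,ww,h)
cx=x+ww/2
print("disc",toolpt(w,(cx,y+ww/2),.04),"width",toolpt(w,(x+ww,212),.04)-toolpt(w,(x,212),.04),"knob",toolpt(w,(262,219),.06),onz(w,(262,219),.06))
tc,_=blob(cv2.imread("pics/top0.png"),"weight",(405,282),35); print(cv2.boundingRect(tc))
t=read_camera("top"); print("knob cross",[cross(w,(262,219),t,q) for q in((404,280),(406,282))])
go(.356,-.305,.12,150)
```

```text
236 185 49 54
disc [ 0.008  -0.0157] width [-0.      0.0461] knob [ 0.0045 -0.0133] [ 0.3493 -0.3111  0.06  ]
(392, 270, 25, 23)
knob cross [(array([ 0.3538, -0.314 ,  0.036 ]), np.float64(0.0038072102643518105)), (array([ 0.3511, -0.3122,  0.0504]), np.float64(0.0016100891665354225))]
at [ 0.3599 -0.3019  0.1641] rot [180.    -0.05 150.26] -> dx 0.0018 dy -0.0046 dz 0.0441 turn 0.26  |d| 0.044 q7 95
```

```bash
python3 -m handwheel '0.004 -0.015 0.03 0 0.087;0.004 -0.015 0.06 0 0.087;0.004 -0.015 0.06 0 0.087;0.004 -0.015 0.06 0 0.087;0.004 -0.015 0.06 0 0.087'|head -3
python3 - <<'E'
from h import *
w=read_camera("wrist");cv2.imwrite("pics/w17.png",w["color"]);c,_=blob(w["color"],"weight",(277,225),60,3);x,y,ww,h=cv2.boundingRect(c);print(x,y,ww,h)
g=cv2.cvtColor(w["color"],cv2.COLOR_BGR2GRAY)[y:y+h,x:x+ww]; cv2.imwrite("pics/w17c.png",cv2.resize(cv2.convertScaleAbs(w["color"][170:300,200:360],alpha=3),None,fx=4,fy=4))
print("disc",toolpt(w,(x+ww/2,y+ww/2),.04),"width",toolpt(w,(x+ww,220),.04)-toolpt(w,(x,220),.04))
go(.35,-.312,.025,150)
E
```

```text
time_s: 26.32
tool_pos: [0.349, -0.3144, 0.1055]
tool_rot: [-180.0, 0.0, 150.2]
247 199 61 69
disc [0.0076 0.0006] width [0.     0.0453]
at [ 0.3494 -0.3147  0.106 ] rot [179.99   0.12 150.17] -> dx 0.0008 dy 0.0027 dz 0.0810 turn 0.17  |d| 0.081 q7 102
```

View pics/w17c.png

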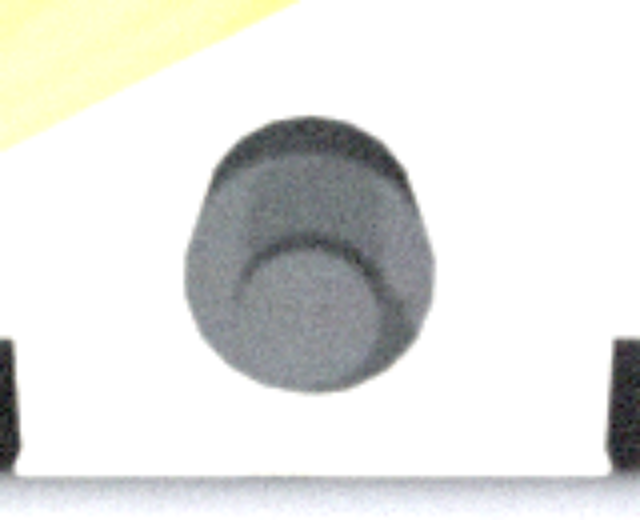

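In the crop (×4, offset 200,170), the body disc is centred at (277.5,238) and the knob at (278,248.5), midway between the fingers.

Run:
```python
from h import *
w=read_camera("wrist");print(toolpt(w,(277.5,237.8),.04),toolpt(w,(278.3,248.7),.06),"d disc",toolpt(w,(309,238),.04)-toolpt(w,(246.3,238),.04))
```

```text
[0.0004 0.0007] [-0.0003  0.0013] d disc [0.     0.0475]
```

```bash
python3 -m handwheel '0 0 0.03 0 0.087;0 0 0.06 0 0.087;0 0 0.078 0 0.087;0 0 0.081 0 0.087;0 0 0.081 0 0.087;0 0 0.081 0 0.087'|head -4
python3 -m handwheel '0 0 0 0 0.03;0 0 0 0 0.03;0 0 0 0 0.03;0 0 0 0 0.03;0 0 0 0 0.03;0 0 0 0 0.03;0 0 0 0 0.03;0 0 0 0 0.03' 45
python3 -m handwheel '0 0 -0.005 0 0.03;0 0 -0.02 0 0.03;0 0 -0.05 0 0.03;0 0 -0.09 0 0.03;0 0 -0.12 0 0.03;0 0 -0.12 0 0.03;0 0 -0.12 0 0.03;0 0 -0.12 0 0.03'
python3 - <<'E'
from h import *
go(.5939,.0071,.14,6.1)
E
```

```text
time_s: 26.92
tool_pos: [0.349, -0.3154, 0.025]
tool_rot: [180.0, 0.1, 150.1]
force: [0.3, 0.3, 0.8]
time_s: 27.58
tool_pos: [0.3478, -0.3148, 0.0236]
tool_rot: [180.0, 0.0, 150.1]
force: [0.5, -0.5, 1.5]
grip_width: 0.0489
grasp_force: 45.0
time_s: 28.25
tool_pos: [0.3466, -0.3134, 0.1419]
tool_rot: [180.0, -0.2, 150.1]
force: [-1.2, 0.5, -7.1]
grip_width: 0.0487
grasp_force: 45.0
at [ 0.3466 -0.3134  0.1419] rot [179.95  -0.17 150.09] -> dx -0.0545 dy 0.4011 dz 0.0019 turn -36.01  |d| 0.405 q7 98
```

```bash
python3 -m handwheel '-0.003 0.025 0 0 0.03;-0.007 0.05 0 -5 0.03;-0.011 0.08 0 -10 0.03;-0.015 0.11 0 -15 0.03;-0.019 0.14 0 -20 0.03;-0.023 0.17 0 -25 0.03;-0.026 0.195 0 -30 0.03;-0.027 0.2 0 -36 0.03'|head -3
python3 - <<'E'
from h import *
go(.5939,.0071,.14,6.1)
E
```

```text
time_s: 28.92
tool_pos: [0.4718, -0.1492, 0.1404]
tool_rot: [179.9, -0.3, -173.3]
at [ 0.4718 -0.1492  0.1404] rot [ 179.89   -0.25 -173.3 ] -> dx -0.1395 dy 0.1410 dz 0.0004 turn 0.60  |d| 0.198 q7 115
```

```bash
python3 -m handwheel '-0.02 0.02 0 0 0.03;-0.045 0.045 0 0 0.03;-0.07 0.07 0 0 0.03;-0.095 0.095 0 0 0.03;-0.12 0.12 0 0 0.03;-0.138 0.138 0 0 0.03;-0.14 0.14 0 0 0.03;-0.14 0.14 0 0 0.03'|head -3
python3 -m handwheel '0 0 0 0 0.03;0 0 0 0 0.03;0 0 0 0 0.03;0 0 0 0 0.03'|head -3
python3 - <<'E'
from h import *
go(.5939,.0071,.106,6.1)
w=read_camera("wrist");c,_=blob(w["color"],"caul",(278,190),80,3);x,y,ww,h=cv2.boundingRect(c);print(x,y,ww,h)
print(toolpt(w,(x,y),.082),toolpt(w,(x+ww,y),.082))
E
```

```text
time_s: 29.58
tool_pos: [0.5941, 0.0017, 0.1394]
tool_rot: [-179.9, -0.4, -173.7]
time_s: 29.92
tool_pos: [0.5947, -0.0021, 0.1433]
tool_rot: [180.0, -0.0, -174.0]
at [ 0.5947 -0.0021  0.1433] rot [ 179.99   -0.04 -174.04] -> dx -0.0002 dy 0.0092 dz 0.0373 turn -0.14  |d| 0.038 q7 103
257 174 68 85
[ 0.0492 -0.0146] [0.0492 0.0327]
```

```bash
python3 -m handwheel '0 0.006 0.01 0 0.03;0 0.0085 0.022 0 0.03;-0.0005 0.0085 0.03 0 0.03;-0.0005 0.0085 0.034 0 0.03;-0.0005 0.0085 0.036 0 0.03;-0.0005 0.0085 0.036 0 0.03;-0.0005 0.0085 0.036 0 0.03'|sed -n 2,4p
python3 -m handwheel '0 0 0.0005 0 0.03;0 0 0.001 0 0.03;0 0 0.001 0 0.03'|sed -n 2,4p
```

```text
tool_pos: [0.5951, 0.0075, 0.1076]
tool_rot: [-180.0, 0.0, -173.9]
force: [0.9, -0.2, -5.9]
tool_pos: [0.5952, 0.0077, 0.1069]
tool_rot: [180.0, 0.0, -173.9]
force: [0.9, -0.1, -5.7]
```

```bash
python3 -m handwheel '0 0 0.0005 0 0.03;0 0 0.001 0 0.03;0 0 0.001 0 0.03'|sed -n 2,4p
```

```text
tool_pos: [0.5951, 0.0077, 0.1057]
tool_rot: [180.0, 0.0, -173.9]
force: [0.6, 0.1, -5.5]
```

```bash
python3 -m handwheel '0 0 0.0005 0 0.03;0 0 0.0005 0 0.03;0 0 0.0005 0 0.03'|sed -n 2,4p
python3 -m handwheel '0 0 0.0003 0 0.03;0 0 0.0003 0 0.03;0 0 0.0003 0 0.03'|sed -n 2,4p
```

```text
tool_pos: [0.5951, 0.0078, 0.1057]
tool_rot: [180.0, 0.0, -173.9]
force: [-2.3, -0.1, -0.8]
tool_pos: [0.5952, 0.0077, 0.1056]
tool_rot: [180.0, 0.0, -173.9]
force: [-4.1, 0.2, 6.0]
```

In contact (force went from −5.7 to +6 N). Release gently.

```bash
python3 -m handwheel '0 0 0 0 0.055;0 0 0 0 0.07;0 0 0 0 0.087;0 0 0 0 0.087;0 0 0 0 0.087;0 0 0 0 0.087;0 0 0 0 0.087;0 0 0 0 0.087' | tail -3
python3 -m handwheel '0 0 -0.02 0 0.087;0 0 -0.05 0 0.087;0 0 -0.09 0 0.087;0 0 -0.1 0 0.087;0 0 -0.1 0 0.087;0 0 -0.1 0 0.087'
python3 - <<'E'
from h import *
w=read_camera("wrist");s=read_camera("side");cv2.imwrite("pics/s18.png",s["color"])
c,_=blob(w["color"],"weight",(278,225),45,3);x,y,ww,h=cv2.boundingRect(c);print("weight",x,y,ww,h)
c,_=blob(w["color"],"caul",(278,215),95,3);x,y,ww,h=cv2.boundingRect(c);print("caul",x,y,ww,h,rect(w,c,.082),toolpt(w,(x,y),.082),toolpt(w,(x+ww,y),.082))
E
```

```text
force: [-0.5, 0.4, -0.2]
grip_width: 0.0856
grasp_force: 0.0
time_s: 32.72
tool_pos: [0.5952, 0.0078, 0.2051]
tool_rot: [180.0, 0.1, -173.9]
force: [0.1, 0.1, -0.3]
grip_width: 0.087
grasp_force: 0.0
weight 250 195 57 65
caul 252 163 52 44 (array([0.5643, 0.0042]), 46.98936462402344, 39.58387756347656, -82.6257848739624) [ 0.0492 -0.0232] [0.0492 0.0233]
```

Run:
```python
from h import *
w=read_camera("wrist");print(toolpt(w,(278.5,231.5),.122),"diam",toolpt(w,(307,231),.122)-toolpt(w,(250,231),.122),"caul centre",.0492-.05)
t=read_camera("top");s=read_camera("side");a,b=cv2.imread("pics/top0.png"),cv2.imread("pics/side0.png")
for n,r,i0,pts in(("top",t,a,((203,245),(412,202),(115,205))),("side",s,b,((220,208),(385,325),(220,150)))):
  for p in pts:
    k=25;print(n,p,np.abs(r["color"][p[1]-k:p[1]+k,p[0]-k:p[0]+k].astype(int)-i0[p[1]-k:p[1]+k,p[0]-k:p[0]+k]).mean().round(1))
c,_=blob(s["color"],"caul",proj(s,(.594,.0071,.082)),40,3);print(cv2.boundingRect(c),proj(s,(.594,.0071,.082)))
c,_=blob(s["color"],"weight",proj(s,(.594,.0071,.105)),30,3);print(cv2.minAreaRect(c),proj(s,(.594,.0071,.082)),proj(s,(.594,.0071,.142)))
o=env.get_obs();print(o["force"],o["joint_velocities"])
```

```text
[0.0002 0.0007] diam [0.    0.046] caul centre -0.0008000000000000021
top (203, 245) 55.8
top (412, 202) 16.7
top (115, 205) 19.8
side (220, 208) 23.7
side (385, 325) 7.0
side (220, 150) 17.7
(284, 191, 20, 14) (np.float64(304.1402734243699), np.float64(191.05802414552826))
((305.5, 181.5), (29.0, 21.0), 90.0) (np.float64(304.1402734243699), np.float64(191.05802414552826)) (np.float64(304.642182176156), np.float64(169.25134105711774))
[ 0.3204 -0.0831  0.1506] [-0.0415 -0.0831  0.0937 -0.416  -0.0097  0.0761 -0.0527]
```

Weight is upright and within about 1 mm of the caul's centre, and the arm is clear. The image differences at the bystanders come from arm shadow, since nothing passed near them. I'm handing in.

```bash
python3 -m handwheel '0 0 0 0 0.087;0 0 0 0 0.087;0 0 0 0 0.087;0 0 0 0 0.087'|head -2; python3 -c "
from cell import env
print(env.sign_off())"
```

```text
time_s: 33.3
tool_pos: [0.5949, 0.0077, 0.2046]
the job is handed in; nothing more can be done
None
```

The plaque is laid up on the gluing board with the caul and the upright weight on top and handed in at about 33 s; my last measurements put each layer within about 2 mm of the one below, but the sign-off gave no verdict, and I didn't directly measure that the blank, pail and bottle stayed put (the arm never worked near them).

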